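Feel the well comb into the hidden slots of a gel tray

TASK

Get the gel caster ready for pouring: take the comb with the six wide teeth (the one with the long grip) out of the stand, lay it across the clear tray's two side walls at the open end of the caster, and slide it gently along them under the hold-down rails, lightly pressed down, until its end tabs drop into the pair of slots hidden there; then stop, press it fully home and let go so that it stands upright in its slots. Acrylic chips, so never push hard on the tray or caster with comb or gripper, and leave the other comb and the things around where they are.

Things in the scene. Friction and masses are not known exactly. Their poses are not given: they have to be found in the camera images.
- wide_comb: The comb to set: white, loose, 50 g, with six teeth 7 mm wide. x along its length, y across its thickness, z up. Origin midway between the undersides of its end tabs: blocks 8 mm thick (y), 12 mm high, at x = 33 to 41 mm either side (length 82). Between them a 4 mm plate; the teeth, 3 mm thick, reach 13 mm below the origin and x = +-29 mm.
- comb_grip (a point): Middle of the wide-toothed comb's ribbed grip, 26 mm above its origin. The grip is 50 mm long (x), 10 mm thick (y) and reaches from 12 to 40 mm above the comb's origin. With the TCP 8 mm above this point (34 mm above the origin) the fingertips clear the plate and the tray by 3 mm or more.
- fine_comb: The other comb: same frame and height but twelve teeth, 3 mm wide each, and a grip only 26 mm long. Hangs beside the first, 60 mm away along the stand's y axis; which of them is on which side varies. Leave it alone.
- comb_stand: Grey fixed stand, 104 (x) x 124 (y) x 44.5 mm, origin under its centre. Its two cheeks have two pairs of open notches, 5.5 mm deep, at y = +30 and -30 mm, floor 39 mm up; the combs hang in them by their tabs, length along the stand's x axis, and lift straight out.
- caster: Gel caster, fixed: grey base 108 (x) x 206 (y) mm on feet, origin on the worktop under its centre. Between its two cheeks (inner faces x = +-45 mm, they guide the comb's ends) lies a clear tray 140 mm long in y, clamped up to 20 mm off the middle along y (not measured). Its side walls run along y at x = 34 to 43 mm either side, tops 46 mm up, always there from y = -50 to 50.
- wall_tops (a point): Point of the caster midway between the tray's wall tops, at the caster's middle, 46 mm up. The comb's origin is level with it while the comb rides across the walls, its x axis along the caster's x axis.
- open_end (a point): Where to lay the comb: the point 42 mm to -y of wall_tops, level with it. Only here, from y = -50 to -28 mm, are the walls open from above. From y = -28 to +95 mm a steel hold-down rail on each cheek covers them: undersides 62 mm, tops 65 mm up, gap between the rails 66 mm (x = +-33). The comb's tabs slide beneath the rails with 4 mm to spare, its grip passes between them.
- slot_floor (a point): Point 7 mm below wall_tops. One pair of facing slots, 10.8 mm wide in y, 7 mm deep, is cut from the wall tops, out of sight under the rails, somewhere from y = -16 to +26 mm of the caster (not measured). When the comb is home its origin is level with this point, its teeth 2 mm off the tray's floor. All is rigid and smooth; over 20 N between comb and caster is pushing hard.
- jar: Bystander: loose specimen jar with a screw lid, 66 mm across, 59 mm high, behind the gap between stand and caster; origin under its centre.
- lab_timer: Bystander: loose small white lab timer, 62 x 64 x 20 mm, left of the stand; origin under its centre.
- plaster: Bystander: loose roll of plaster tape, 45 mm across, 25 mm high, left of the stand; origin under its centre.
- pencil: Bystander: loose pencil lying behind the stand, 134 mm long, 7 mm thick; origin under its middle.
There are look-alikes about, which are no part of the job. What is shaped like the wide_comb but red is not meant.

How it is judged:
On the way, in this order (a step that is already met when the one before it is completed fails the run):
1. the comb with the wide teeth rests across the tops of the tray's walls (z of wide_comb in the frame of caster between 0.044 and 0.0485 m and angle between wide_comb's own z axis and vertical below 0.12 rad and x of wide_comb in the frame of caster between -0.006 and 0.006 m and y of wide_comb in the frame of caster between -0.075 and 0.075 m and contact force between wide_comb and caster above 0.3 N), for 0.2 s.
2. the comb has dropped into the slots and is fully home (z of wide_comb in the frame of caster between 0.0375 and 0.041 m and angle between wide_comb's own z axis and vertical below 0.06 rad and angle between the x axis of wide_comb and the x axis of caster, either way round below 0.08 rad and y of wide_comb in the frame of caster between -0.03 and 0.04 m and x of wide_comb in the frame of caster between -0.006 and 0.006 m), for 0.2 s.
At the end, for the whole second after the job is handed in: The wide-toothed comb stands released and at rest in the slots: tab undersides 37.5 to 41 mm above the caster's foot (home 39), upright within 0.06 rad, square within 0.08 rad; the other comb still hangs in the stand; it, jar, timer, plaster roll and pencil within 12 mm of their starts (all of step 2 and linear speed of wide_comb below 0.01 m/s and z of fine_comb in the frame of comb_stand above 0.036 m and distance of each of fine_comb, jar, lab_timer, plaster, pencil from where it was at the start of the episode below 0.012 m); the robot touches nothing.
It fails at once if the comb is pushed against the tray or caster with more than 20 N (contact force between wide_comb and caster above 20 N).
It fails at once if the fingers or arm press on the tray or caster with more than 10 N (contact force between any of the fingers, the arm and caster above 10 N).
It fails at once if the other comb or a bystander is knocked away (more than 20 mm) (distance of any of fine_comb, jar, lab_timer, plaster, pencil from where it was at the start of the episode above 0.02 m).
It also fails if it takes over 64 s, if anything falls off the work surface, if the arm or the gripper's body presses on something with over 40 N, if the wrist force passes 120 N, or if a joint passes its speed limit or range.

ROBOT

A 6-joint arm with a two-finger parallel gripper is mounted at the origin on a cart in front of the work surface, level with it; the furniture and walls round the work are solid. World frame = base frame: x ahead of the robot, y to its left, z up, the work surface at z = 0. Lengths are in m, angles in rad, forces in N, time in s.
With the tool pointing down it reaches from about 0.35 to 0.975 m from the base axis. Payload 4.9 kg.
Tool frame: the origin (TCP) lies between the finger pads, 19 mm behind the fingertips; this is the grasp point; z points along the fingers, y is the line along which they close (so a half turn about z gives the same grasp; the last joint's range is limited). The gripper opens to 85 mm and grips with 20 to 120 N. Pads are 22 mm wide; open, the fingers measure 114 mm over their backs; the gripper's body (76 mm by 85 mm) begins 54 mm behind the grasp point. The pads swing forward as they close: fully open they stand 13 mm farther back than shut.
Start: joints at [1.005, 0.053, 1.613, -0, 1.476, -0.119], TCP at [0.27, 0.564, 0.25] pointing down, gripper open.
Joint ranges: [-3.01, 3.01], [-1.01, 2.22], [0.06, 2.58], [-1.02, 4.17], [0.09, 2.62], [-3.14, 3.14]. Speed limits (rad/s): [2.57, 2.57, 3.14, 3.14, 3.14, 3.14].

INTERFACE

Orientations are given as a rotation vector (axis times angle).
In Python, from station import telemetry, eyes, ctrl gives the robot as it stands.
- The arm moves only by the tool apply_moves, never from a script. Its argument "plan" is a list of rows, each a list of 5 numbers: the finger opening in m, from 0 to 0.0854, then the shift along the tool's x, y, z in m, then the turn about the tool's z in rad. In form: [[jaw, x, y, z, roll], ...]. A call has 1 to 12 rows; each row is the pose to reach, as a shift and turn from the pose commanded when the call began, along the tool's axes at that moment; what a row does not reach only later rows make up. A row lasts 1/12 s, in which the tool goes at most 41.7 mm and 7.16 degrees, less where a joint would pass 70% of its speed; a pose out of reach is approached as far as the arm can. A call with a gripper value outside its range is refused whole. The fingers move at their own pace and stop on an object; "newtons" is the grip in N (left out, the last holds). Time passes only in rows, so rows that repeat a pose let the fingers close. It gives the time, the measured TCP pose, the force, the opening and the grip force at its end, in the units of the state.
- telemetry.get_obs(): the state, without advancing time (a new reading comes with each control period).
- eyes.get_image(name): name is "scene" or "top"; returns a dict with "img" (400x640x3 uint8, blue, green, red), "range_z" (400x640 float32, m along the optical axis (not along the pixel's ray), 0 where there is no reading), "K" (3x3 intrinsics, pixels), "pose" (4x4, takes a point from camera to world coordinates). Camera axes: x right, y down, z forward; pixel columns grow to the right and rows downward; lengths in m; the calibration is good to about 2 mm. A picture is of the moment at which its call begins.
- ctrl.finish_job(): hands the job in; it is judged then, once.
Trained networks look in a picture, given as the dict that the camera call returned (one of the last four; its "shot" number tells which), for a name from the list of things; names that differ only in an ending like _2 or _b are one class to them, and where a whole thing is asked for, a point or a joint stands for the part that bears it (a point fixed in the world has none). Each returns a list of dicts, best first, with "confidence" (0 to 1); they miss things now and then, are a little off and sometimes report something else, mostly with a low value. They report only what shows in the picture. A call takes as long as a camera call. They do not tell look-alikes from the thing itself.
- eyes.search_frame(thing, picture): "box" ([left, top, right, bottom] in pixels, round what is visible of it).
- eyes.outline_of(thing, picture): "region" (400x640 bool, what is visible of it) and "box" ([left, top, right, bottom] in pixels, round what is visible of it).
- eyes.tip_of(thing, picture): "point" ([column, row] in pixels: a listed point, or the origin of a listed thing).
The state is a dict: "t": time; "q": joint angles; "dq": joint speeds; "effort": joint torques, N m; "tool_pos": TCP position; "tool_rot": TCP orientation; "contact_force": force on the tool from outside, world axes, zero at the start; "wrist_torque": the same for the moment, N m; "opening": finger opening in m; "grip_force": force on a finger pad.
Only numpy, scipy, OpenCV 4.12 (cv2) and the standard library are available. Lean on these libraries where they do the work, as an engineer would, in place of code of your own. Each camera call takes 0.05 s, during which the arm holds its last target. There are 200 camera calls.

## Working session

There is one attempt and no reset: what is moved stays moved. The work goes in short steps, Python scripts to look and compute and a tool call to move; the robot and the scene stay as the last step left them, time stands still between calls to the robot, and variables do not carry over. Pictures are saved under pics/ and viewed, at most 10 in all, crops included, and the job is handed in when it is done.

Besides the shell and the picture viewer there is one more tool, called after ">>>" as name(argument=value, ...) on one line, values as JSON. apply_moves: Moves the arm, as the interface text tells. Its arguments: {"type":"object","properties":{"plan":{"type":"array","items":{"type":"array","items":{"type":"number"}}},"newtons":{"type":"number"}},"required":["plan"]}

```bash
mkdir -p pics
cat > h.py <<'E'
import numpy as np,cv2
from station import telemetry,eyes,ctrl
def world(p,uv,z=None):
    K,T=p["K"],p["pose"]
    u,v=uv
    d=np.array([(u-K[0,2])/K[0,0],(v-K[1,2])/K[1,1],1.])
    if z is None:
        c=d*p["range_z"][int(round(v)),int(round(u))]
        return T[:3,:3]@c+T[:3,3]
    r=T[:3,:3]@d;return T[:3,3]+r*(z-T[2,3])/r[2]
def cloud(p):
    K,T=p["K"],p["pose"];v,u=np.mgrid[:400,:640];Z=p["range_z"]
    c=np.stack([(u-K[0,2])/K[0,0]*Z,(v-K[1,2])/K[1,1]*Z,Z],-1)
    w=c@T[:3,:3].T+T[:3,3];w[Z==0]=np.nan;return w
E
python3 - <<'E'
from h import *
np.set_printoptions(precision=4,suppress=True)
o=telemetry.get_obs();print(o["tool_pos"],o["tool_rot"],o["opening"],o["t"])
for n in("top","scene"):
    p=eyes.get_image(n);cv2.imwrite(f"pics/{n}0.png",p["img"]);print(n,p["pose"],p["K"][0])
    for t in["wide_comb","fine_comb","comb_stand","caster","jar","lab_timer","plaster","pencil"]:
        print(t,[(np.round(r["box"]),round(r["confidence"],2)) for r in eyes.search_frame(t,p)][:3])
    for t in["comb_grip","wall_tops","open_end","slot_floor","wide_comb","caster","comb_stand","jar"]:
        for r in eyes.tip_of(t,p)[:3]: print(t,np.round(r["point"]),round(r["confidence"],2),world(p,r["point"]))
E
```

```text
[0.2697 0.5632 0.2487] [-0.6958 -3.0629  0.003 ] 0.08489119258591031 0.0
top [[-0.0113 -0.9923  0.1232  0.4129]
 [-0.9999  0.0119  0.0047 -0.0649]
 [-0.0061 -0.1231 -0.9924  1.2472]
 [ 0.      0.      0.      1.    ]] [516.1681   0.     319.7874]
wide_comb [(array([325., 242., 360., 265.]), 0.48), (array([291., 230., 297., 266.]), 0.45)]
fine_comb []
comb_stand [(array([250., 226., 307., 273.]), 0.81)]
caster [(array([402., 221., 495., 279.]), 0.84)]
jar [(array([364., 181., 392., 206.]), 0.7)]
lab_timer [(array([193., 247., 230., 276.]), 0.95)]
plaster [(array([172., 214., 196., 238.]), 0.83)]
pencil [(array([306., 200., 349., 224.]), 0.73)]
comb_grip [342. 247.] 0.58 [ 0.4783 -0.1106  0.0525]
comb_grip [292. 247.] 0.46 [0.477  0.0042 0.0798]
wall_tops [448. 244.] 0.56 [ 0.4843 -0.3607  0.0234]
open_end [469. 245.] 0.7 [ 0.4795 -0.412   0.022 ]
slot_floor [450. 246.] 0.65 [ 0.4776 -0.3659  0.0204]
wide_comb [293. 247.] 0.61 [0.4767 0.003  0.0809]
wide_comb [343. 253.] 0.49 [ 0.4659 -0.1147 -0.0046]
caster [446. 248.] 0.74 [ 0.4752 -0.3568  0.0215]
comb_stand [282. 253.] 0.57 [0.467 
[... 801 characters left out ...]
r [(array([352., 262., 457., 357.]), 0.73), (array([245., 160., 260., 179.]), 0.61)]
pencil [(array([318., 217., 362., 234.]), 0.56)]
comb_grip [290. 211.] 0.81 [ 0.4625 -0.0033  0.0731]
comb_grip [324. 244.] 0.67 [ 0.4625 -0.126   0.0514]
wall_tops [406. 302.] 0.65 [ 0.4941 -0.3523  0.0234]
open_end [403. 314.] 0.71 [ 0.4427 -0.379   0.0655]
open_end [276. 204.] 0.31 [0.4632 0.0573 0.0561]
slot_floor [404. 304.] 0.65 [ 0.4893 -0.3523  0.0219]
wide_comb [293. 218.] 0.75 [0.4743 0.0023 0.0346]
wide_comb [329. 249.] 0.44 [ 0.4914 -0.1137  0.    ]
caster [404. 316.] 0.72 [ 0.4407 -0.3843  0.0647]
comb_stand [287. 222.] 0.9 [ 0.4516 -0.0013  0.0403]
jar [387. 239.] 0.85 [ 0.5818 -0.2194  0.0529]
```

View pics/top0.png

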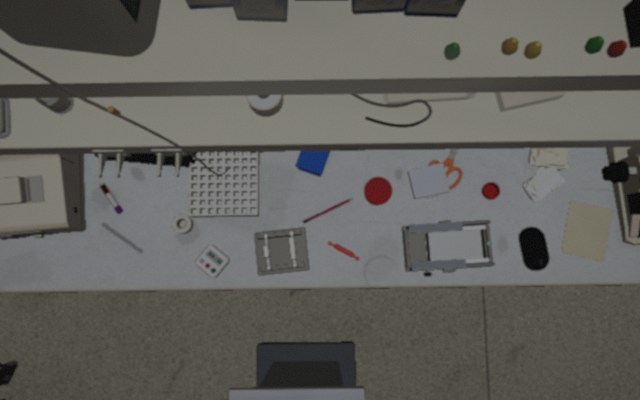

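View pics/scene0.png

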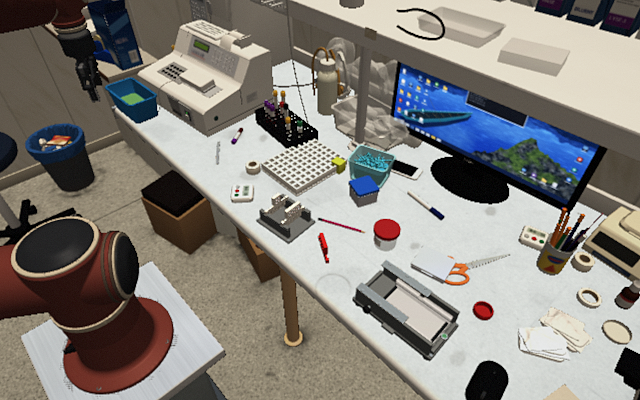

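Run:
```python
from h import *
s=cv2.imread("pics/scene0.png");t=cv2.imread("pics/top0.png")
c=lambda i,l,tp,r,b,w,h:cv2.convertScaleAbs(cv2.resize(i[tp:b,l:r],(w,h),interpolation=cv2.INTER_CUBIC),alpha=1.3)
cv2.imwrite("pics/crop1.png",np.vstack([np.hstack([c(s,250,185,330,265,300,300),c(s,345,255,465,365,400,300)]),np.hstack([c(t,245,215,315,285,300,300),c(t,395,210,501,289,400,300)])]))
```

```text
(no output)
```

View pics/crop1.png

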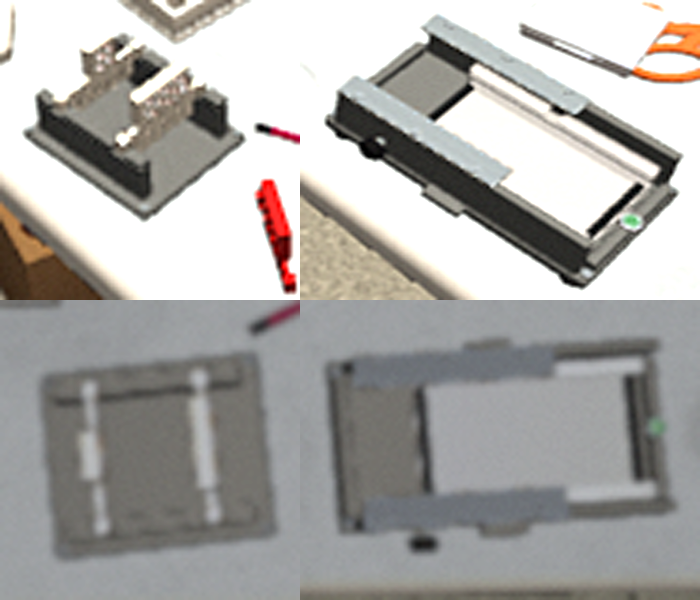

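Run:
```python
from h import *
np.set_printoptions(precision=4,suppress=True)
for n in("top","scene"):
    p=eyes.get_image(n);w=cloud(p);x,y,z=w[...,0],w[...,1],w[...,2]
    print(n)
    def rect(m,l):
        q=w[m];r=cv2.minAreaRect((q[:,:2]*1000).astype(np.float32))
        print(l,m.sum(),"mean",q.mean(0),"zmed",np.median(q[:,2]),"rect",[np.round(a,1) for a in r]);return q
    C=(x>.38)&(x<.60)&(y<-.22)&(y>-.5)
    rect(C&(z>.012)&(z<.09),"caster all")
    R=C&(z>.058)&(z<.075)
    a=rect(R&(x>.48),"rail far");b=rect(R&(x<.48),"rail near");rect(R,"rails")
    for q in(a,b):
        print(" extents y",np.percentile(q[:,1],[0,1,99,100])," slope",np.polyfit(q[:,1],q[:,0],1))
    S=(x>.39)&(x<.56)&(y>-.05)&(y<.12)
    rect(S&(z>.006)&(z<.1),"stand all")
    G=S&(z>.058)&(z<.1)
    for s,l in((G&(y<.032),"grip R"),(G&(y>.032),"grip L")):
        q=rect(s,l);print(" slope",np.polyfit(q[:,0],q[:,1],1),"xr",q[:,0].min(),q[:,0].max())
    print("table z",np.nanmedian(z[(x>.4)&(x<.45)&(y>-.2)&(y<-.15)]))
```

```text
top
caster all 4237 mean [ 0.4798 -0.3551  0.0348] zmed 0.024949820451027893 rect [array([ 504.4, -353.7]), array([191.2, 266.8]), np.float64(0.0)]
rail far 542 mean [ 0.5222 -0.338   0.0632] zmed 0.06326438068791995 rect [array([ 528.9, -326.5]), array([236.3,  71.6]), np.float64(76.2)]
rail near 555 mean [ 0.4343 -0.3418  0.0633] zmed 0.06331301806914547 rect [array([ 436.2, -361.4]), array([ 19.8, 189.8]), np.float64(2.9)]
rails 1097 mean [ 0.4777 -0.3399  0.0632] zmed 0.06327665007239291 rect [array([ 511.5, -338.5]), array([172.4, 227.9]), np.float64(2.9)]
 extents y [-0.4495 -0.4454 -0.2637 -0.2203]  slope [-0.0758  0.4965]
 extents y [-0.4563 -0.4516 -0.2679 -0.2662]  slope [-0.0182  0.4281]
stand all 1746 mean [0.4738 0.0346 0.0248] zmed 0.009863066188347536 rect [array([480.1,  36.1]), array([169.5, 158. ]), np.float64(89.1)]
grip R 112 mean [0.4749 0.0048 0.0766] zmed 0.07766037016666805 rect [array([475.6,   5.4]), array([50. , 11.3]), np.float64(5.3)]
 slope [ 0.0969 -0.0412] xr 0.45057054534883756 0.5005516052594897
grip L 59 mean [0.4696 0.0641 0.0768] zmed 0.0775980712
[... 743 characters left out ...]
tents y [-0.4532 -0.4495 -0.2245 -0.2202]  slope [-0.023   0.5122]
 extents y [-0.4586 -0.4556 -0.271  -0.269 ]  slope [-0.0156  0.4244]
stand all 1678 mean [0.4669 0.0245 0.0313] zmed 0.029763039322091678 rect [array([484.6,  37.9]), array([167.9, 145.4]), np.float64(87.3)]
grip R 141 mean [0.4701 0.0002 0.0725] zmed 0.07457558173829004 rect [array([472.4,   1.5]), array([52.7, 12.7]), np.float64(5.3)]
 slope [ 0.0747 -0.0349] xr 0.4459106632331354 0.49851934139535914
grip L 79 mean [0.4645 0.06   0.0715] zmed 0.07245863954878451 rect [array([466.4,  61.5]), array([27. , 12.4]), np.float64(2.3)]
 slope [0.0147 0.0532] xr 0.45294866946232804 0.47995074511188796
table z 0.00012066250299858083
```

```bash
cat > rect.py <<'E'
from h import *
def rectify(p,z,x0,x1,y0,y1,s=0.0005):
    # image: col grows with -y, row grows with -x
    W,H=int((y1-y0)/s),int((x1-x0)/s)
    c,r=np.meshgrid(np.arange(W),np.arange(H))
    P=np.stack([x1-r*s,y1-c*s,np.full(c.shape,z)],-1)
    T,K=p["pose"],p["K"];q=(P-T[:3,3])@T[:3,:3]
    u=q[...,0]/q[...,2]*K[0,0]+K[0,2];v=q[...,1]/q[...,2]*K[1,1]+K[1,2]
    return cv2.remap(p["img"],u.astype(np.float32),v.astype(np.float32),cv2.INTER_CUBIC)
E
python3 - <<'E'
from rect import *
o=[]
for n in("top","scene"):
    p=eyes.get_image(n);i=rectify(p,.065,.41,.55,-.48,-.22)
    i=cv2.convertScaleAbs(i,alpha=1.7 if n=="top" else 1.0)
    for k in range(0,520,40): cv2.line(i,(k,0),(k,4),(0,0,255),1)
    for k in range(0,280,40): cv2.line(i,(0,k),(4,k),(0,0,255),1)
    o.append(i)
cv2.imwrite("pics/rect1.png",np.vstack(o))
E
```

```text
(no output)
```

View pics/rect1.png

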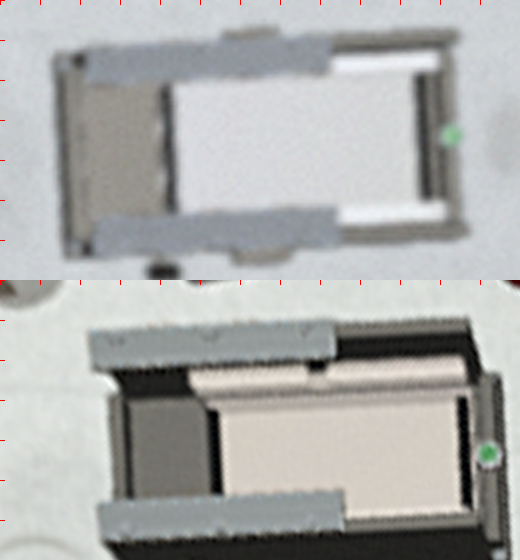

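```bash
cat > mv.py <<'E'
from h import *
from scipy.spatial.transform import Rotation as Ro
def need(target,yaw=None):
    o=telemetry.get_obs();R=Ro.from_rotvec(o["tool_rot"]).as_matrix()
    s=R.T@(np.array(target)-o["tool_pos"])
    a=np.arctan2(R[1,1],R[0,1]); out=[np.round(s*1000,1)]
    if yaw is not None:
        d=(yaw+np.pi/2-a+np.pi/2)%np.pi-np.pi/2; out.append(("roll",round(-d,4)))
    out.append(("tilt",np.round(R[:,2],4)))
    return out
E
python3 - <<'E'
from mv import *
print(need([.4746,.0038,.15],.093))
p=eyes.get_image("scene")
for z in(.046,.043):
  # rectified pixel of notch -> world at .065 -> ray
  for c,r in((308,86),(326,86)):
    P=np.array([.55-r*.0005,-.22-c*.0005,.065]);T=p["pose"][:3,3]
    Q=T+(P-T)*(z-T[2])/(P[2]-T[2]);d=Q[:2]-[.4779,-.3604];a=.053
    print(z,Q,"caster xy",d@[np.cos(a),np.sin(a)],d@[-np.sin(a),np.cos(a)])
E
```

```text
[array([-426.4, -416.5,  100. ]), ('roll', np.float64(-0.5398)), ('tilt', array([ 0.e+00,  1.e-04, -1.e+00]))]
0.046 [ 0.5197184  -0.36813801  0.046     ] caster xy 0.04134975637733569 -0.009942479889157418
0.046 [ 0.5197184  -0.37736712  0.046     ] caster xy 0.04086084243854051 -0.019158632089649477
0.043 [ 0.52172657 -0.36721243  0.043     ] caster xy 0.043404137485843465 -0.009124584926580737
0.043 [ 0.52172657 -0.37647772  0.043     ] caster xy 0.04291330714342734 -0.018376861823152693
```

>>> apply_moves(plan=[[0.045,-0.028,-0.027,0,-0.1],[0.045,-0.056,-0.054,0,-0.2],[0.045,-0.084,-0.081,0,-0.3],[0.045,-0.112,-0.108,0,-0.4],[0.045,-0.14,-0.136,0,-0.5],[0.045,-0.168,-0.164,0,-0.54],[0.045,-0.196,-0.191,0.01,-0.54],[0.045,-0.224,-0.218,0.02,-0.54],[0.045,-0.252,-0.245,0.03,-0.54],[0.045,-0.28,-0.272,0.04,-0.54],[0.045,-0.308,-0.3,0.05,-0.54],[0.045,-0.336,-0.327,0.06,-0.54]], newtons=40)

```text
t: 2.95
tool_pos: [0.4321, 0.1217, 0.19]
tool_rot: [-0.146, 3.137, 0.0]
contact_force: [0.7, 1.3, 0.6]
opening: 0.0452
grip_force: 0.0
```

```bash
python3 -c "
from mv import *
print(need([.4746,.0038,.14],.093),telemetry.get_obs()['contact_force'])"
```

```text
[array([ -31.3, -121.3,   50. ]), ('roll', np.float64(0.0003)), ('tilt', array([ 1.4e-03,  2.0e-04, -1.0e+00]))] [0.65140407 1.28320426 0.61374125]
```

>>> apply_moves(plan=[[0.045,-0.01,-0.039,0.01,0],[0.045,-0.02,-0.078,0.025,0],[0.045,-0.0313,-0.1213,0.04,0],[0.045,-0.0313,-0.1213,0.05,0],[0.045,-0.0313,-0.1213,0.05,0],[0.045,-0.0313,-0.1213,0.05,0]])

```text
t: 3.45
tool_pos: [0.4735, 0.0059, 0.1393]
tool_rot: [0.145, -3.136, -0.002]
contact_force: [0.1, -0.5, -0.4]
opening: 0.0452
grip_force: 0.0
```

Run:
```python
from mv import *
print(need([.4746,.0038,.073],.093))
o=[]
for n,b in(("top",(250,215,330,275)),("scene",(240,165,340,240))):
    p=eyes.get_image(n);i=p["img"][b[1]:b[3],b[0]:b[2]]
    o.append(cv2.resize(cv2.convertScaleAbs(i,alpha=1.4),(400,300),interpolation=cv2.INTER_CUBIC))
cv2.imwrite("pics/pre.png",np.hstack(o))
```

```text
[array([-1. , -2.3, 66.3]), ('roll', np.float64(-0.0009)), ('tilt', array([-2.2e-03,  9.0e-04, -1.0e+00]))]
```

View pics/pre.png

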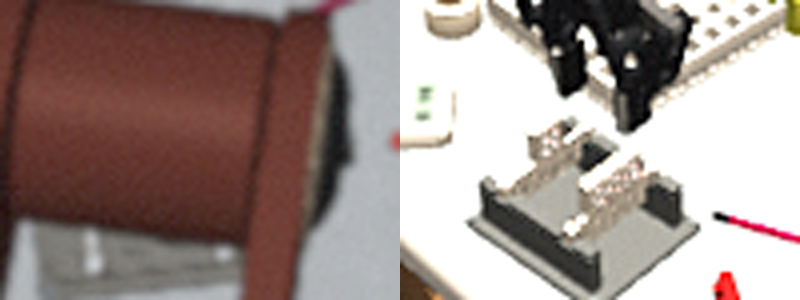

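The scene crop shows the open fingers above the right-hand (long-grip) comb, so I'm descending onto it and gripping.

>>> apply_moves(plan=[[0.045,-0.001,-0.002,0.02,0],[0.045,-0.001,-0.002,0.04,0],[0.045,-0.001,-0.002,0.055,0],[0.045,-0.001,-0.002,0.066,0],[0.045,-0.001,-0.002,0.066,0],[0.0,-0.001,-0.002,0.066,0],[0.0,-0.001,-0.002,0.066,0],[0.0,-0.001,-0.002,0.066,0],[0.0,-0.001,-0.002,0.066,0],[0.0,-0.001,-0.002,0.066,0],[0.0,-0.001,-0.002,0.066,0],[0.0,-0.001,-0.002,0.066,0]], newtons=35)

```text
t: 4.55
tool_pos: [0.4765, 0.0039, 0.0756]
tool_rot: [-0.146, 3.136, 0.0]
contact_force: [-0.4, 1.8, 6.5]
opening: 0.0094
grip_force: 37.3
```

>>> apply_moves(plan=[[0.0,0,0,-0.01,0],[0.0,0,0,-0.025,0],[0.0,0,0,-0.05,0],[0.0,0,0,-0.08,0],[0.0,0,0,-0.1,0],[0.0,0,0,-0.1,0],[0.0,0,0,-0.1,0]])

```text
t: 5.13
tool_pos: [0.4762, 0.0035, 0.1758]
tool_rot: [-0.146, 3.135, -0.002]
contact_force: [0.4, -0.1, -0.8]
opening: 0.0094
grip_force: 36.4
```

Run:
```python
from mv import *
o=telemetry.get_obs();print(o["contact_force"],o["opening"],o["tool_pos"])
b=(240,140,340,240)
p=eyes.get_image("scene");i=p["img"][b[1]:b[3],b[0]:b[2]]
cv2.imwrite("pics/lift.png",cv2.resize(cv2.convertScaleAbs(i,alpha=1.3),(600,600),interpolation=cv2.INTER_CUBIC))
print(need([.4801,-.4023,.175],.053))
```

```text
[ 0.35808888 -0.10341687 -0.82268148] 0.009363936140048606 [0.47619706 0.00348878 0.17577652]
[array([  32.8, -404.7,   -0.9]), ('roll', np.float64(0.04)), ('tilt', array([ 1.e-04, -2.e-04, -1.e+00]))]
```

View pics/lift.png

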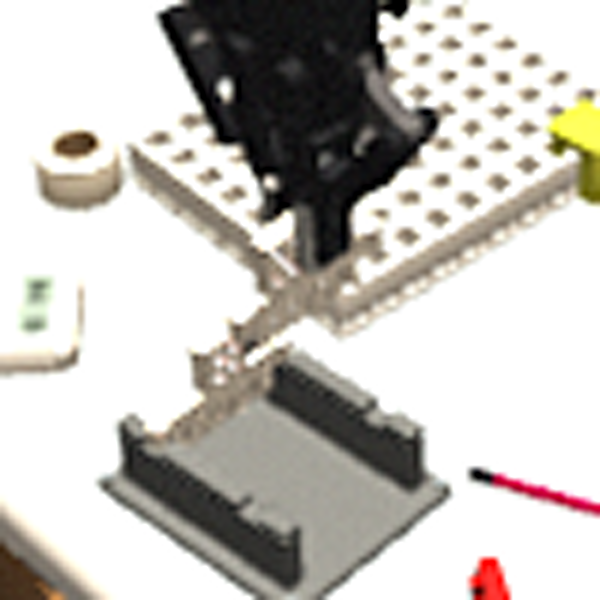

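>>> apply_moves(plan=[[0.0,0.003,-0.036,0,0.01],[0.0,0.006,-0.074,0,0.02],[0.0,0.009,-0.112,0,0.03],[0.0,0.012,-0.15,0,0.04],[0.0,0.015,-0.188,0,0.04],[0.0,0.018,-0.226,0,0.04],[0.0,0.021,-0.264,0,0.04],[0.0,0.024,-0.302,0,0.04],[0.0,0.027,-0.34,0,0.04],[0.0,0.03,-0.372,0,0.04],[0.0,0.033,-0.395,0,0.04],[0.0,0.033,-0.405,0,0.04]])

```text
t: 6.18
tool_pos: [0.4785, -0.4048, 0.1713]
tool_rot: [0.079, -3.137, -0.004]
contact_force: [-0.5, 0.8, -0.4]
opening: 0.0096
grip_force: 36.3
```

>>> apply_moves(plan=[[0.0,0,0,0,0],[0.0,0,0,0,0],[0.0,0,0,0,0]])

```text
t: 6.43
tool_pos: [0.4801, -0.4008, 0.1729]
tool_rot: [0.085, -3.139, -0.003]
contact_force: [1.6, -0.5, -0.8]
opening: 0.0091
grip_force: 36.3
```

Run:
```python
from mv import *
np.set_printoptions(precision=4,suppress=True)
print(need([.4801,-.4023,.175],.053))
p=eyes.get_image("scene");T=p["pose"]
for t in("wide_comb","comb_grip"):
    for r in eyes.tip_of(t,p)[:2]:print(t,r["point"],r["confidence"],world(p,r["point"],.139 if t=="wide_comb" else .165))
w=cloud(p);x,y,z=w[...,0],w[...,1],w[...,2]
m=(abs(x-.48)<.06)&(abs(y+.402)<.025)&(z>.11)&(z<.152)
q=w[m];print(m.sum(),q.min(0),q.max(0));print("slope z(x) y(x)",np.polyfit(q[:,0],q[:,2],1),np.polyfit(q[:,0],q[:,1],1))
v,u=np.where(m);print(u.min(),u.max(),v.min(),v.max())
i=p["img"][v.min()-40:v.max()+10,u.min()-20:u.max()+20];print(i.shape)
cv2.imwrite("pics/held.png",cv2.resize(i,None,fx=5,fy=5,interpolation=cv2.INTER_CUBIC))
```

```text
[array([ 0.1, -1.5, -2.1]), ('roll', np.float64(0.0013)), ('tilt', array([-0.0013,  0.002 , -1.    ]))]
wide_comb [428.5, 292.0] 0.62 [ 0.4724 -0.4048  0.139 ]
wide_comb [325.4, 248.3] 0.48 [ 0.4039 -0.1919  0.139 ]
comb_grip [405.3, 302.0] 0.58 [ 0.4066 -0.3969  0.165 ]
comb_grip [324.5, 242.9] 0.57 [ 0.3971 -0.1962  0.165 ]
88 [ 0.4341 -0.407   0.1235] [ 0.4898 -0.3994  0.152 ]
slope z(x) y(x) [-0.3922  0.3178] [ 0.0271 -0.4156]
415 431 289 304
(65, 56, 3)
```

View pics/held.png

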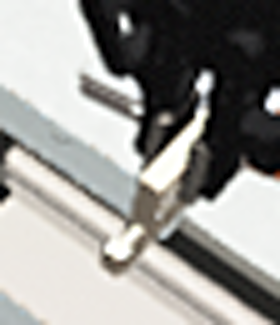

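>>> apply_moves(plan=[[0.0,-0.0025,-0.0015,0.02,0],[0.0,-0.0025,-0.0015,0.045,0],[0.0,-0.0025,-0.0015,0.065,0],[0.0,-0.0025,-0.0015,0.075,0],[0.0,-0.0025,-0.0015,0.079,0],[0.0,-0.0025,-0.0015,0.079,0],[0.0,-0.0025,-0.0015,0.079,0],[0.0,-0.0025,-0.0015,0.079,0]])

```text
t: 7.25
tool_pos: [0.4837, -0.4046, 0.097]
tool_rot: [-0.084, 3.138, -0.004]
contact_force: [1.1, -1.0, -0.1]
opening: 0.0089
grip_force: 36.4
```

Run:
```python
from rect import *
np.set_printoptions(precision=4,suppress=True)
p=eyes.get_image("scene");o=telemetry.get_obs();print(o["tool_pos"],o["contact_force"])
w=cloud(p);x,y,z=w[...,0],w[...,1],w[...,2]
i=p["img"][240:360,360:480];a=cv2.resize(i,(600,600),interpolation=cv2.INTER_CUBIC)
cv2.imwrite("pics/low.png",a)
```

```text
[ 0.4837 -0.4047  0.097 ] [-0.293   0.2643 -1.1574]
```

View pics/low.png

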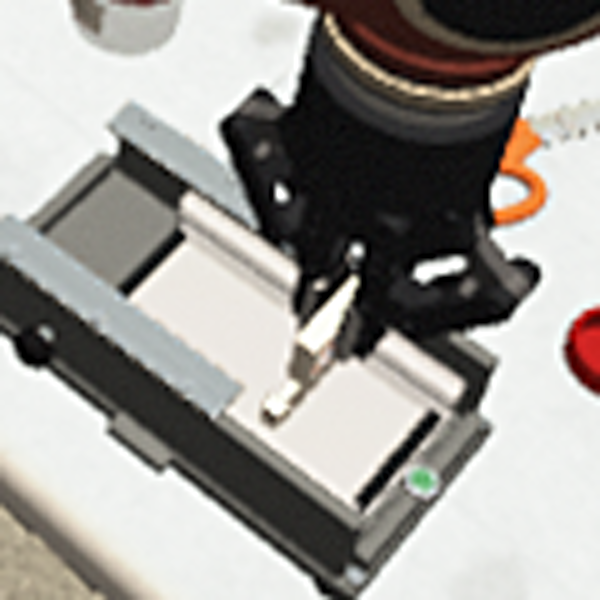

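>>> apply_moves(plan=[[0.0,0,0.002,0.004,0],[0.0,0,0.002,0.007,0],[0.0,0,0.002,0.009,0],[0.0,0,0.002,0.011,0],[0.0,0,0.002,0.012,0],[0.0,0,0.002,0.012,0],[0.0,0,0.002,0.012,0]])

```text
t: 7.88
tool_pos: [0.4827, -0.402, 0.083]
tool_rot: [-0.084, 3.14, -0.0]
contact_force: [0.2, -0.7, -1.0]
opening: 0.0095
grip_force: 36.4
```

>>> apply_moves(plan=[[0.0,0,0,0.0005,0],[0.0,0,0,0.001,0],[0.0,0,0,0.0015,0],[0.0,0,0,0.002,0],[0.0,0,0,0.0025,0],[0.0,0,0,0.0025,0],[0.0,0,0,0.0025,0]])

```text
t: 8.47
tool_pos: [0.483, -0.4022, 0.0825]
tool_rot: [-0.084, 3.14, -0.0]
contact_force: [-4.7, 3.0, 9.6]
opening: 0.009
grip_force: 37.8
```

>>> apply_moves(plan=[[0.0,0,0,-0.001,0],[0.0,0,0,-0.001,0],[0.0,0,0,-0.001,0],[0.0,0,0,-0.001,0]])

```text
t: 8.8
tool_pos: [0.4831, -0.4023, 0.0826]
tool_rot: [-0.084, 3.14, -0.001]
contact_force: [-1.6, 1.5, 7.2]
opening: 0.009
grip_force: 37.3
```

Run:
```python
from mv import *
for k in range(3):
    o=telemetry.get_obs();print(np.round(o["contact_force"],2),np.round(o["wrist_torque"],3),np.round(o["tool_pos"],4));eyes.get_image("top")
print(need(o["tool_pos"],.053))
```

```text
[-1.58  1.5   7.22] [0.212 0.244 0.021] [ 0.4831 -0.4023  0.0826]
[-1.39  2.11  6.71] [0.21  0.141 0.037] [ 0.483  -0.4023  0.0826]
[-2.02  1.56  6.69] [ 0.242  0.22  -0.045] [ 0.4831 -0.4023  0.0826]
[array([0., 0., 0.]), ('roll', np.float64(0.0002)), ('tilt', array([ 7.e-04, -8.e-04, -1.e+00]))]
```

>>> apply_moves(plan=[[0.0,0,0.001,0,0],[0.0,0,0.0025,0,0],[0.0,0,0.004,0,0],[0.0,0,0.0055,0,0],[0.0,0,0.007,0,0],[0.0,0,0.0085,0,0],[0.0,0,0.01,0,0],[0.0,0,0.0115,0,0],[0.0,0,0.013,0,0],[0.0,0,0.0145,0,0],[0.0,0,0.016,0,0],[0.0,0,0.016,0,0]])

```text
t: 9.95
tool_pos: [0.4825, -0.3867, 0.0826]
tool_rot: [-0.084, 3.139, -0.004]
contact_force: [0.0, -2.7, 5.9]
opening: 0.0093
grip_force: 37.3
```

>>> apply_moves(plan=[[0.0,0,0.001,0,0],[0.0,0,0.002,0,0],[0.0,0,0.003,0,0],[0.0,0,0.004,0,0],[0.0,0,0.005,0,0],[0.0,0,0.006,0,0],[0.0,0,0.0065,0,0],[0.0,0,0.007,0,0],[0.0,0,0.0075,0,0],[0.0,0,0.008,0,0],[0.0,0,0.0085,0,0],[0.0,0,0.009,0,0]])

```text
t: 10.95
tool_pos: [0.482, -0.3778, 0.0825]
tool_rot: [-0.083, 3.139, -0.004]
contact_force: [0.9, -2.5, 5.4]
opening: 0.0094
grip_force: 37.2
```

>>> apply_moves(plan=[[0.0,0,0.0005,0,0],[0.0,0,0.001,0,0],[0.0,0,0.0015,0,0],[0.0,0,0.002,0,0],[0.0,0,0.0025,0,0],[0.0,0,0.003,0,0]])

```text
t: 11.45
tool_pos: [0.4805, -0.3732, 0.0801]
tool_rot: [0.084, -3.139, -0.002]
contact_force: [-0.4, -1.7, -3.3]
opening: 0.0095
grip_force: 36.1
```

>>> apply_moves(plan=[[0.0,0,0,0,0],[0.0,0,0,0,0],[0.0,0,0,0,0]])

```text
t: 11.7
tool_pos: [0.4809, -0.3734, 0.0809]
tool_rot: [0.084, -3.14, -0.002]
contact_force: [-0.6, -0.7, -0.5]
opening: 0.0091
grip_force: 36.4
```

>>> apply_moves(plan=[[0.0,0,0,0.0005,0],[0.0,0,0,0.001,0],[0.0,0,0,0.0015,0],[0.0,0,0,0.0015,0],[0.0,0,0,0.0015,0]])

```text
t: 12.12
tool_pos: [0.4812, -0.3739, 0.08]
tool_rot: [0.084, -3.14, -0.0]
contact_force: [0.5, -0.3, -0.4]
opening: 0.0092
grip_force: 36.4
```

Free vertical travel, no side load: it is in the slots. Continue down gently.

>>> apply_moves(plan=[[0.0,0,0,0.0005,0],[0.0,0,0,0.001,0],[0.0,0,0,0.0015,0],[0.0,0,0,0.002,0],[0.0,0,0,0.0025,0],[0.0,0,0,0.003,0],[0.0,0,0,0.0035,0],[0.0,0,0,0.0035,0]])

```text
t: 12.78
tool_pos: [0.4811, -0.3739, 0.0763]
tool_rot: [0.084, -3.14, -0.0]
contact_force: [-0.6, -0.7, -0.7]
opening: 0.009
grip_force: 36.4
```

>>> apply_moves(plan=[[0.0,0,0,0.0005,0],[0.0,0,0,0.001,0],[0.0,0,0,0.0015,0],[0.0,0,0,0.0015,0],[0.0,0,0,0.0015,0]])

```text
t: 13.2
tool_pos: [0.4814, -0.3742, 0.0756]
tool_rot: [-0.084, 3.14, -0.001]
contact_force: [-1.4, 0.3, 2.9]
opening: 0.0092
grip_force: 36.9
```

>>> apply_moves(plan=[[0.0,0,0,0.0005,0],[0.0,0,0,0.001,0],[0.0,0,0,0.001,0],[0.0,0,0,0.001,0],[0.0,0,0,0,0],[0.0,0,0,0,0]])

```text
t: 13.7
tool_pos: [0.4815, -0.3742, 0.0756]
tool_rot: [-0.084, 3.14, -0.001]
contact_force: [-1.2, 0.4, 4.1]
opening: 0.0092
grip_force: 37.1
```

>>> apply_moves(plan=[[0.015,0,0,0,0],[0.02,0,0,0,0],[0.03,0,0,0,0],[0.03,0,0,0,0],[0.03,0,0,0,0],[0.03,0,0,-0.005,0],[0.03,0,0,-0.015,0],[0.03,0,0,-0.03,0],[0.03,0,0,-0.06,0],[0.03,0,0,-0.1,0]])

```text
t: 14.53
tool_pos: [0.4797, -0.3724, 0.1734]
tool_rot: [0.083, -3.136, -0.007]
contact_force: [1.0, -0.1, 0.0]
opening: 0.0299
grip_force: 0.0
```

>>> apply_moves(plan=[[0.03,0.0,0.04,-0.01,0],[0.03,0.0,0.08,-0.02,0],[0.03,0.0,0.12,-0.03,0],[0.03,0.0,0.16,-0.04,0],[0.03,0.0,0.2,-0.05,0],[0.03,0.0,0.2,-0.05,0],[0.03,0.0,0.2,-0.05,0]])

```text
t: 15.12
tool_pos: [0.4712, -0.1729, 0.2272]
tool_rot: [-0.089, 3.137, -0.003]
contact_force: [0.3, -0.9, 0.6]
opening: 0.0299
grip_force: 0.0
```

Run:
```python
from rect import *
np.set_printoptions(precision=4,suppress=True)
print(telemetry.get_obs()["contact_force"])
for n in("top","scene"):
    p=eyes.get_image(n);w=cloud(p);x,y,z=w[...,0],w[...,1],w[...,2]
    m=(abs(x-.478)<.03)&(abs(y+.374)<.02)&(z>.068)&(z<.1);q=w[m]
    print(n,m.sum(),q.mean(0),np.percentile(q[:,2],[50,95]),cv2.minAreaRect((q[:,:2]*1000).astype(np.float32)))
    if n=="scene":cv2.imwrite("pics/end.png",cv2.resize(p["img"][180:370,240:470],(720,595),interpolation=cv2.INTER_CUBIC))
```

```text
[ 0.3453 -0.9453  0.55  ]
top 118 [ 0.4808 -0.3708  0.0764] [0.0766 0.0808] ((481.4345703125, -371.18353271484375), (48.65028762817383, 11.852621078491211), 3.092350482940674)
scene 140 [ 0.4751 -0.3756  0.0769] [0.078  0.0803] ((477.41253662109375, -374.647705078125), (50.661869049072266, 10.630989074707031), 3.1315693855285645)
```

View pics/end.png

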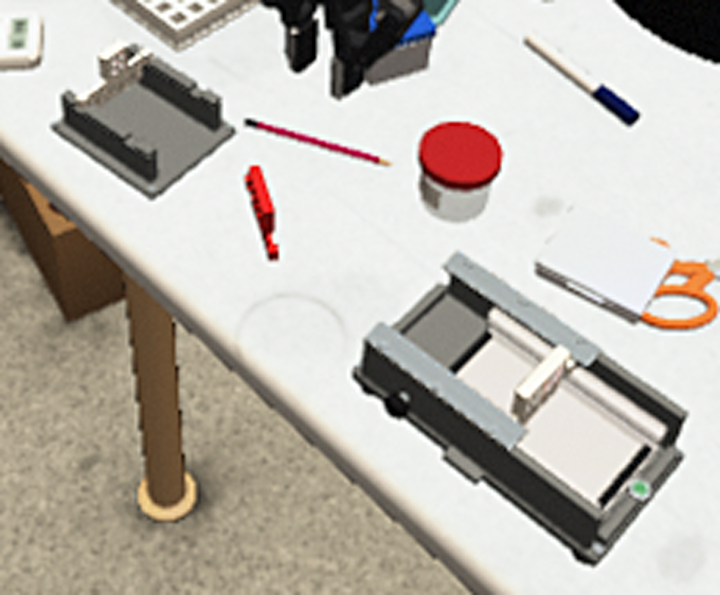

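The picture shows the comb upright between the rails at (545,385). Its grip top is about 79 mm up, which matches 39 + 40 mm. The fine comb still hangs in the stand and the bystanders have not moved, so I'm handing in.

```bash
python3 -c "
from station import ctrl
print(ctrl.finish_job())"
```

```text
the job is handed in; nothing more can be done
None
```

I set the wide-toothed comb fully home and upright in the tray slots, released it with everything else left in place, and handed the job in; the hand-in returned no verdict.

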